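Build up a polishing arbor in the bench vice

ROBOT

A 7-joint arm with a two-finger parallel gripper is mounted at the origin on the work surface. World frame = base frame: x ahead of the robot, y to its left, z up, the work surface at z = 0. Lengths are in m, angles in rad, forces in N, time in s.
With the tool pointing down it reaches from about 0.4 to 0.85 m from the base axis. Payload 10.4 kg.
Tool frame: the origin (TCP) lies midway between the tips of the shut fingers; the grasp point (between the pads) lies 19 mm behind it; z points along the fingers, x is the direction in which the jaws open and shut, and the axes are right-handed (so a half turn about z gives the same grasp; the last joint's range is limited). The gripper opens to 85 mm and grips with 20 to 120 N. Pads are 22 mm wide; open, the fingers measure 114 mm over their backs; the gripper's body (76 mm by 85 mm) begins 54 mm behind the grasp point. The pads swing forward as they close: fully open they stand 13 mm farther back than shut.
Start: joints at [-1.367, 0.332, -0.065, 1.46, 0.022, 1.35, -0.088], TCP at [0.141, 0.609, 0.231] pointing down, gripper open.
Joint ranges: [-2.6, 2.6], [-0.5, 2.12], [-1.47, 1.34], [0.16, 2.42], [-1.27, 4.41], [0.06, 2.06], [-2.6, 2.6]. Speed limits (rad/s): [2.22, 2.22, 2.79, 2.79, 3.14, 3.14, 3.14].

INTERFACE

Orientations are given as a unit quaternion [x, y, z, w].
In Python, from workcell import manip, cams gives the robot as it stands.
- The arm moves only by the tool move_arm, never from a script. Its argument "moves" is a list of rows, each a list of 7 numbers: the turn, a rotation vector about the tool's x, y, z in degrees, then the shift along the tool's x, y, z in m, then the finger opening in m, from 0 to 0.0854. A call has 1 to 10 rows; each row is the pose to reach, as a shift and turn from the pose commanded when the call began, along the tool's axes at that moment; what a row does not reach only later rows make up. A row lasts 1/10 s, in which the tool goes at most 50 mm and 8.59 degrees, less where a joint would pass 70% of its speed; a pose out of reach is approached as far as the arm can. A call with a gripper value outside its range is refused whole. The fingers move at their own pace and stop on an object; "grip_force" is the grip in N (left out, the last holds). Time passes only in rows, so rows that repeat a pose let the fingers close. It gives the time, the measured TCP pose, the force and the opening at its end, in the units of the state.
- manip.get_obs(): the state, without advancing time (a new reading comes with each control period).
- cams.camera(name): name is "scene" or "top" or "wrist"; returns the picture (400x640x3 uint8, red, green, blue); there is no depth.
- cams.camera_params(name): a dict with "fx", "fy", "cx", "cy" (pixels), "xyz" and "rotation" of the camera in the world. Camera axes: x right, y up, looking along -z (the intrinsics and any distortion apply to the point x, -y, -z); pixel columns grow to the right and rows downward; lengths in m; the calibration is good to about 2 mm. A picture is of the moment at which its call begins: read the wrist's pose just before it. camera_params takes no time and is no camera call; for the wrist camera it gives the pose at the moment of the call.
- manip.hand_in(): hands the job in, once; it reports no verdict.
The state is a dict: "clock": time; "joint_pos": joint angles; "joint_velocities": joint speeds; "tau": joint torques, N m; "position": TCP position; "ee_rot": TCP orientation; "ft_force": force on the tool from outside, world axes, zero at the start; "torque": the same for the moment, N m; "grip_width": opening from 0.0 (shut) to 1.0 (fully open).
Only numpy, scipy, OpenCV 4.12 (cv2) and the standard library are available. Lean on these libraries where they do the work, as an engineer would, in place of code of your own. Each camera call takes 0.05 s, during which the arm holds its last target. There are 200 camera calls.

TASK

Build up the polishing arbor that stands in the bench vice, not quite plumb: thread on the brass spacer sleeve, then the white felt wheel, then the black shouldered bush with its spigot down into the wheel's bore, and press the bush lightly home so that all three sit flat on one another. Feel for the arbor and ease each part down it gently, without forcing it and without letting it drop; leave the other things on the bench where they are.

Things in the scene. Friction and masses are not known exactly. Their poses are not given: they have to be found in the camera images.
- vice: blue bench vice, fixed; origin: centre of its underside, on the mat (2 mm above the bench), straight below point clamp; z up, screw towards -x. Its jaws hold the bare steel arbor fast (it does not give). Arbor from clamp up: hub 30 mm across to a flat shoulder at 26 mm, then a shaft 12 mm across with its top end at 74 mm, bevelled 1.5 mm. A push on the arbor is a push on the vice.
- clamp (a point): point midway between the jaws' tops, 80 mm above the mat, where the arbor's axis leaves the jaws; z vertical. Clamped by eye, the arbor leans 0.040 to 0.055 rad about this point to any side: its top end is 3.0 to 4.1 mm off sideways, which way is not measured but must be felt or seen. Parts that are home have their centres 34 (spacer), 48 (wheel), 56 mm (bush) up the axis.
- spacer_c (a point): centre of the brass spacer sleeve: a ring 28 mm across, 16 mm high, bore 13.6 mm, about 60 g; lies flat on the mat, z along its axis. Home: flat on the hub's shoulder.
- wheel_c (a point): centre of the off-white felt polishing wheel: a disc 50 mm across, 12 mm thick, bore 20 mm, about 30 g; lies flat on the mat, z along its axis. Home: flat on the spacer; its bore is 8 mm wider than the shaft, so it is loose sideways until the bush centres it.
- bush_c (a point): centre (10 mm up) of the black bush, 20 mm high: collar 30 mm across, 12 mm high, over a spigot 19 mm across, 8 mm high, lower edge bevelled 1.5 mm; bore 13.6 mm right through; about 25 g. It stands on its spigot, z up towards the collar. Home: spigot in the wheel's bore, collar flat on the wheel; fingers reaching below the collar would meet the wheel.
- spacer: the brass spacer; origin at the centre of its underside
- wheel: the felt wheel; origin at the centre of its underside
- bush: the black bush; origin at the centre of the spigot's lower end
- nut: bystander: a loose steel hex nut, 19 mm across the flats and 10 mm high; it is for later
- rubber_wheel: bystander: a loose blue rubber polishing wheel, 44 mm across and 9 mm thick, with only a 6 mm hole
- jar: bystander: a small amber glass jar with a white lid, 40 mm across and 42 mm high
- compound_bar: bystander: a green bar of polishing compound, 40 x 105 x 30 mm
- loupe: bystander: a black eye loupe standing on its wide end, 36 mm across and 30 mm high
- screwdriver: bystander: a screwdriver with an orange handle, 160 mm long, lying on the mat
- alarm_clock: bystander: a small pink alarm clock on its foot, 84 mm across and 90 mm high
There are look-alikes about, which are no part of the job. What is meant by the spacer is not blue, and is the smaller of those in its own colour.

How it is judged:
By the outcome, as a careful person would: the job done as asked, in the order asked, and still so for the second after the job is handed in, with the robot touching nothing.
It also fails if it takes over 72 s, if anything falls off the work surface, if the arm or the gripper's body presses on something with over 40 N, if the wrist force passes 120 N, or if a joint passes its speed limit or range.

## Working session

There is one attempt and no reset: what is moved stays moved. The work goes in short steps, Python scripts to look and compute and a tool call to move; the robot and the scene stay as the last step left them, time stands still between calls to the robot, and variables do not carry over. Pictures are saved under pics/ and viewed, about 8 in all and at most 12, crops included, and the job is handed in when it is done.

Besides the shell and the picture viewer there is one more tool, called after "Request:" as name(argument=value, ...), one argument or row to a line, values as JSON. move_arm: Moves the arm, as the interface text tells. Its arguments: {"type":"object","properties":{"moves":{"type":"array","items":{"type":"array","items":{"type":"number"}}},"grip_force":{"type":"number"}},"required":["moves"]}

```bash
mkdir -p pics; ls; python3 - <<'E'
from workcell import manip, cams
import cv2
print(manip.get_obs())
for n in("scene","top","wrist"):
    p=cams.camera_params(n);print(n,p)
a=[cams.camera(n) for n in("scene","top")]
for n,i in zip(("scene","top"),a): cv2.imwrite(f"pics/{n}0.png",i[:,:,::-1])
E
```

```text
pics
{'clock': 0.0, 'joint_pos': array([-1.36658643,  0.33287518, -0.06472957,  1.46096892,  0.02160454,
        1.34988549, -0.08849941]), 'joint_velocities': array([ 9.95525369e-05,  1.38829351e-03,  7.48630193e-06,  1.52636738e-03,
       -1.23830171e-04,  5.76717387e-04,  1.35783139e-03]), 'tau': array([ 9.78864300e-04, -6.25433278e+01,  4.98507579e-02, -3.91606057e+01,
        1.63194659e-02,  9.84642422e-03, -6.90802349e-07]), 'position': array([0.14044745, 0.60862108, 0.23050076]), 'ee_rot': array([ 7.82566239e-01,  6.22566914e-01, -5.43979794e-04,  4.72455135e-04]), 'ft_force': array([ 0.22798673, -0.09948742,  0.04770521]), 'torque': array([ 0.03115732, -0.00760414, -0.01179361]), 'grip_width': 0.9975260105815603}
scene {'fx': 489.5202668978079, 'fy': 489.5202668978079, 'cx': 322.33865121138797, 'cy': 196.12242137038214, 'xyz': array([1.1189364 , 0.54972881, 0.88743459]), 'rotation': array([0.14162796, 0.33647772, 0.86101013, 0.35409861])}
top {'fx': 478.0898907906162, 'fy': 478.0898907906162, 'cx': 321.55764998591746, 'cy': 206.8900268885869, 'xyz': array([0.32994939, 0.01527272, 1.42267073]), 'rotation': array([-0.0673202 ,  0.06811454,  0.7063197 , -0.70138497])}
wrist {'fx': 325.0976667590977, 'fy': 325.0976667590977, 'cx': 316.70889621285596, 'cy': 205.09218967237967, 'xyz': array([0.07644354, 0.62310979, 0.37337789]), 'rotation': array([-0.10247137, -0.08067611,  0.61744089,  0.77573045])}
```

View pics/scene0.png

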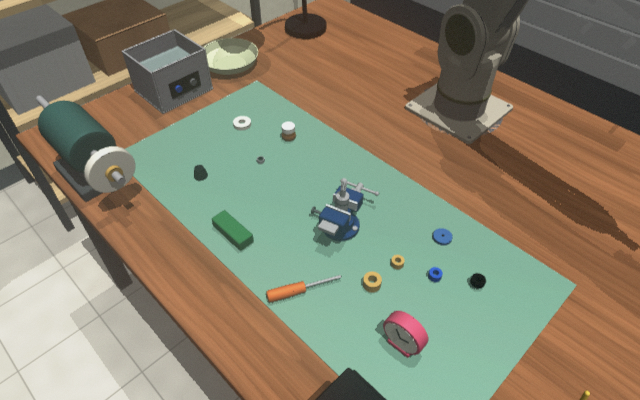

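View pics/top0.png

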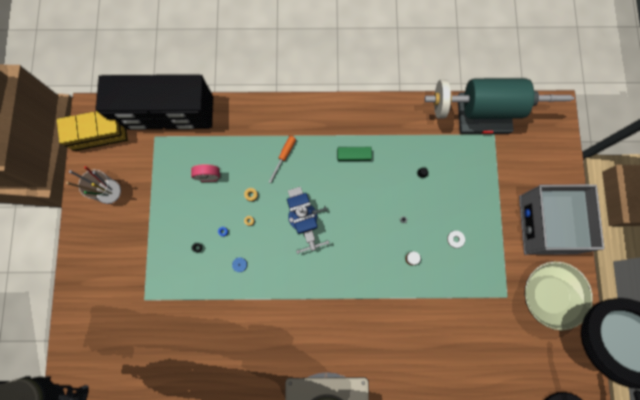

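Scene view: the small brass ring (398,261) is the spacer and the larger one (372,281) the look-alike. The white felt wheel is at (242,123), the black bush at (478,281), the loupe at (200,172), and the vice with arbor at (340,200). In the top view these are spacer (249,221), wheel (457,239), bush (197,247) and vice (302,212).

```bash
cat > h.py <<'E'
import numpy as np, cv2
from scipy.spatial.transform import Rotation as R
from workcell import manip, cams
def ray(p,u,v):
    d=R.from_quat(p['rotation']).apply([(u-p['cx'])/p['fx'],-(v-p['cy'])/p['fy'],-1.]); return np.array(p['xyz']),d
def onplane(p,u,v,z):
    o,d=ray(p,u,v); return o+d*(z-o[2])/d[2]
def proj(p,X):
    c=R.from_quat(p['rotation']).inv().apply(np.atleast_2d(X)-p['xyz']); return np.c_[p['cx']-p['fx']*c[:,0]/c[:,2],p['cy']+p['fy']*c[:,1]/c[:,2]]
def tri(rs):
    A=0;b=0
    for o,d in rs:
        d=d/np.linalg.norm(d);M=np.eye(3)-np.outer(d,d);A=A+M;b=b+M@o
    return np.linalg.solve(A,b)
def snap(n,f=None):
    p=cams.camera_params(n); i=cams.camera(n)[:,:,::-1].copy()
    if f: cv2.imwrite(f"pics/{f}.png",i)
    return i,p
def blobs(mask,mn=15):
    n,l,s,c=cv2.connectedComponentsWithStats(mask.astype(np.uint8))
    return [(c[k].round(1),s[k]) for k in range(1,n) if s[k][4]>=mn]
def down(yaw): # tool z down, tool x at yaw
    x=np.array([np.cos(yaw),np.sin(yaw),0]);z=np.array([0,0,-1.]);return R.from_matrix(np.c_[x,np.cross(z,x),z])
def togo(pos,rot=None):
    o=manip.get_obs();r=R.from_quat(o['ee_rot'])
    t=np.zeros(3) if rot is None else (r.inv()*rot).as_rotvec(degrees=True)
    return t.round(2),r.inv().apply(np.array(pos)-o['position']).round(4)
E
python3 - <<'E'
from h import *
P={n:cams.camera_params(n) for n in("scene","top")}
px=dict(spacer=((398,261),(249,221),.01),big=((372,281),(251,194),.01),wheel=((242,123),(457,239),.01),bush=((478,281),(197,247),.015),arbortop=((343,183),(302,211),.15),jar=((288,130),(414,258),.03),nut=((261,159),(403,219),.007),rub=((442,237),(240,265),.008))
for k,(s,t,z) in px.items():
    print(k,onplane(P['scene'],*s,z).round(3),onplane(P['top'],*t,z).round(3),tri([ray(P['scene'],*s),ray(P['top'],*t)]).round(3))
o=manip.get_obs();print(R.from_quat(o['ee_rot']).as_matrix().round(3)); w=cams.camera_params('wrist');r=R.from_quat(o['ee_rot'])
print('cam in tool',r.inv().apply(w['xyz']-o['position']).round(4),'view dir',(r.inv()*R.from_quat(w['rotation'])).as_matrix().round(3))
print(proj(P['top'],o['position']),proj(P['scene'],o['position']))
E
```

```text
spacer [0.56  0.229 0.01 ] [0.563 0.23  0.01 ] [0.562 0.23  0.013]
big [0.639 0.223 0.01 ] [0.646 0.226 0.01 ] [0.644 0.225 0.017]
wheel [ 0.505 -0.383  0.01 ] [ 0.504 -0.389  0.01 ] [ 0.504 -0.389  0.006]
bush [0.484 0.381 0.015] [0.485 0.381 0.015] [0.485 0.381 0.016]
arbortop [0.577 0.072 0.15 ] [0.566 0.066 0.15 ] [0.569 0.066 0.14 ]
jar [ 0.449 -0.251  0.03 ] [ 0.447 -0.255  0.03 ] [ 0.447 -0.255  0.027]
nut [ 0.561 -0.233  0.007] [ 0.566 -0.232  0.007] [ 0.565 -0.23   0.012]
rub [0.436 0.256 0.008] [0.432 0.254 0.008] [0.432 0.255 0.003]
[[ 0.225  0.974 -0.   ]
 [ 0.974 -0.225 -0.001]
 [-0.001  0.    -1.   ]]
cam in tool [-0.0005 -0.0656 -0.1429] view dir [[ 1.    -0.    -0.   ]
 [-0.    -0.966 -0.259]
 [-0.     0.259 -0.966]]
[[ 71.51440697 382.9819639 ]] [[709.4403384  182.31666854]]
```

```bash
python3 - <<'E'
from h import *
print(togo([.556,.230,.16],down(np.pi/2)))
E
```

```text
(array([ -0.  ,   0.07, -13.  ]), array([-0.2754,  0.49  ,  0.071 ]))
```

Request:
move_arm(
  moves=[
    [0,0,-13,-0.275,0.49,0.071,0.05],
    [0,0,-13,-0.275,0.49,0.071,0.05],
    [0,0,-13,-0.275,0.49,0.071,0.05],
    [0,0,-13,-0.275,0.49,0.071,0.05],
    [0,0,-13,-0.275,0.49,0.071,0.05],
    [0,0,-13,-0.275,0.49,0.071,0.05],
    [0,0,-13,-0.275,0.49,0.071,0.05],
    [0,0,-13,-0.275,0.49,0.071,0.05],
    [0,0,-13,-0.275,0.49,0.071,0.05],
    [0,0,-13,-0.275,0.49,0.071,0.05],
  ],
  grip_force=30,
)

```text
clock: 1.1
position: [0.5084, 0.2736, 0.1683]
ee_rot: [0.707, 0.707, -0.0, -0.0]
ft_force: [-0.3, 1.2, 0.0]
grip_width: 0.586
```

Request:
move_arm(
  moves=[
    [0,0,0,-0.02,0.02,0.005,0.05],
    [0,0,0,-0.02,0.02,0.005,0.05],
    [0,0,0,-0.02,0.02,0.005,0.05],
  ],
)

```text
clock: 1.4
position: [0.5273, 0.2549, 0.1631]
ee_rot: [0.707, 0.707, -0.0, -0.0]
ft_force: [-0.4, 0.9, -1.0]
grip_width: 0.588
```

```bash
python3 - <<'E'
from h import *
print(manip.get_obs()['position'])
i,p=snap('wrist','w1')
hsv=cv2.cvtColor(i,cv2.COLOR_BGR2HSV)
m=cv2.inRange(hsv,(12,90,80),(32,255,255))
for c,s in blobs(m,60): print(c,s,onplane(p,*c,.018).round(4))
E
```

```text
[0.52727605 0.25486465 0.16309527]
[616.1 260.6] [  570    47    70   347 12291] [0.5938 0.542  0.018 ]
[288.5 230.2] [274 215  30  31 657] [0.5628 0.228  0.018 ]
[286.1 305.2] [ 267  284   38   43 1286] [0.6419 0.2238 0.018 ]
```

View pics/w1.png

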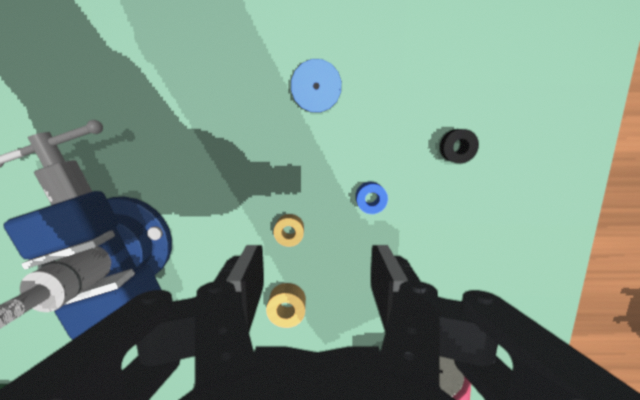

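Wrist view: spacer at (288,231), larger brass ring at (286,305), blue ring at (371,198), bush at (459,146), and the vice with arbor at lower left.

Request:
move_arm(
  moves=[
    [0,0,0,-0.027,0.036,0.05,0.045],
    [0,0,0,-0.027,0.036,0.1,0.045],
    [0,0,0,-0.027,0.036,0.125,0.045],
    [0,0,0,-0.027,0.036,0.146,0.045],
    [0,0,0,-0.027,0.036,0.156,0.045],
    [0,0,0,-0.027,0.036,0.156,0.045],
  ],
)

```text
clock: 2.05
position: [0.5622, 0.2293, 0.0069]
ee_rot: [0.706, 0.708, -0.001, -0.001]
ft_force: [-0.7, -0.8, 0.7]
grip_width: 0.528
```

```bash
python3 - <<'E'
from h import *
o=manip.get_obs();print(o['position'],o['ft_force'],o['grip_width'])
i,p=snap('wrist','w2')
hsv=cv2.cvtColor(i,cv2.COLOR_BGR2HSV)
m=cv2.inRange(hsv,(12,90,80),(32,255,255))
for c,s in blobs(m,60): print(c,s,onplane(p,*c,.018).round(4))
E
```

```text
[0.56216967 0.22933234 0.00685027] [-0.65221106 -0.75885215  0.72070355] 0.5281745444057813
[313.9 270.6] [ 283  236   62   69 3108] [0.5618 0.2277 0.018 ]
```

View pics/w2.png

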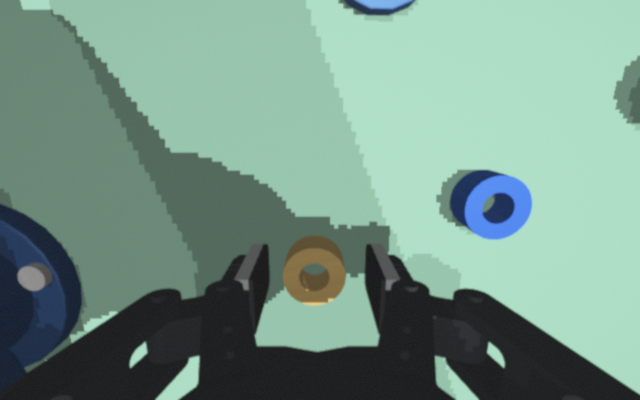

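Wrist view: the spacer sits between the open fingers, top face centre about (314,275). Closing.

Request:
move_arm(
  moves=[
    [0,0,0,-0.0015,0.0015,0,0.02],
    [0,0,0,-0.0015,0.0015,0,0.02],
    [0,0,0,-0.0015,0.0015,0,0.02],
    [0,0,0,-0.0015,0.0015,0,0.02],
    [0,0,0,-0.0015,0.0015,0,0.02],
    [0,0,0,-0.0015,0.0015,-0.08,0.02],
    [0,0,0,-0.0015,0.0015,-0.12,0.02],
    [0,0,0,-0.0015,0.0015,-0.17,0.02],
    [0,0,0,-0.0015,0.0015,-0.2,0.02],
    [0,0,0,-0.0015,0.0015,-0.2,0.02],
  ],
  grip_force=40,
)

```text
clock: 3.1
position: [0.5683, 0.2278, 0.2168]
ee_rot: [0.707, 0.707, 0.007, 0.002]
ft_force: [0.7, -1.1, -0.2]
grip_width: 0.295
```

```bash
python3 - <<'E'
from h import *
o=manip.get_obs();print(o['position'],o['ft_force'],o['grip_width'])
print(togo([.48,.067,.2],down(np.pi/2)))
E
```

```text
[0.56834423 0.2278092  0.21682806] [ 0.71538048 -1.11034526 -0.2418986 ] 0.2945351150712999
(array([ 0.69, -0.38, -0.02]), array([-0.161 , -0.0885,  0.0147]))
```

```bash
python3 - <<'E'
from h import *
print(togo([.645,.067,.2],down(np.pi/2)))
E
```

```text
(array([ 0.69, -0.38, -0.02]), array([-0.1609,  0.0765,  0.0167]))
```

Request:
move_arm(
  moves=[
    [0,0,0,-0.161,0.077,0.01,0.02],
    [0,0,0,-0.161,0.077,0.01,0.02],
    [0,0,0,-0.161,0.077,0.01,0.02],
    [0,0,0,-0.161,0.077,0.01,0.02],
    [0,0,0,-0.161,0.077,0.01,0.02],
    [0,0,0,-0.161,0.077,0.01,0.02],
    [0,0,0,-0.161,0.077,0.01,0.02],
  ],
)

```text
clock: 3.8
position: [0.6416, 0.0675, 0.1978]
ee_rot: [0.706, 0.708, 0.001, -0.0]
ft_force: [0.4, -0.2, -0.5]
grip_width: 0.289
```

```bash
python3 - <<'E'
from h import *
o=manip.get_obs();print(o['position'],o['ee_rot'],o['ft_force'],o['grip_width'])
i,p=snap('wrist','w3')
print(p['xyz'],proj(p,[.569,.067,.156]),proj(p,[.569,.067,.108]))
c=cv2.resize(i[60:360,180:480],None,fx=2,fy=2,interpolation=cv2.INTER_NEAREST); cv2.imwrite('pics/w3c.png',c)
E
```

```text
[0.6416426  0.06753688 0.19784753] [ 7.06367108e-01  7.07845420e-01  5.04393513e-04 -3.40501429e-04] [ 0.41686343 -0.16533869 -0.53078598] 0.28878113419589585
[0.57587932 0.06676872 0.34070695] [[316.6998064  104.89993476]] [[316.60597187 107.62498107]]
```

View pics/w3.png

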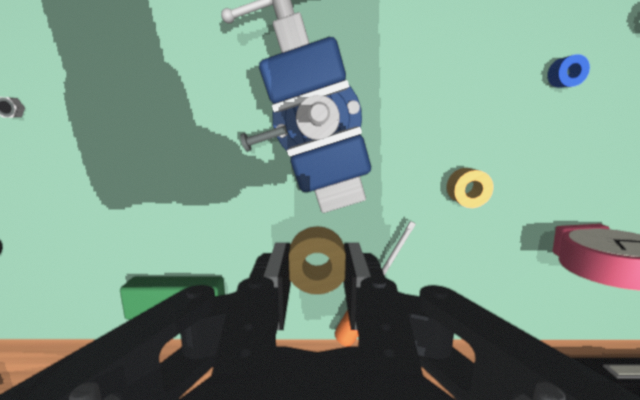

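Wrist view: the spacer is held upright with its top face about (317,268). Arbor top is near (319,110), its hub near (319,118), and the white jaw strips sit on either side. Zooming in on the arbor for the lean.

```bash
python3 - <<'E'
from h import *
i=cv2.imread('pics/w3.png')
c=cv2.resize(i[80:160,270:370],None,fx=7,fy=7,interpolation=cv2.INTER_CUBIC)
for k in range(0,100,10):
    cv2.line(c,(k*7,0),(k*7,559),(0,0,255),1); 
    if k<80: cv2.line(c,(0,k*7),(699,k*7),(0,0,255),1)
cv2.imwrite('pics/w3c.png',c)
g=cv2.cvtColor(i,cv2.COLOR_BGR2GRAY); print(g[98:136:1,300:342:2])
E
```

```text
[[142 142 145 178 207 212 212 212 213 213 211 212 213 205 179 119  91 101
   99 100  96]
 [142 141 158 200 214 214 213 213 212 211 210 214 214 212 205 162 103  99
   99 100  98]
 [143 143 180 211 214 213 213 211 210 204 207 212 212 212 211 193 137 103
  100 101  99]
 [139 156 202 215 213 212 212 203 188 184 188 201 208 212 210 208 177 116
  100 100  99]
 [130 179 211 214 212 213 207 181 160 156 161 178 195 209 208 212 201 140
  102 100 100]
 [123 194 207 207 205 206 186 152 151 161 161 161 174 200 210 213 210 170
  106 101 100]
 [118 177 180 180 179 176 148 147 174 191 186 176 164 184 211 213 212 193
  121 100  98]
 [114 138 137 139 137 131 127 171 204 211 209 202 176 170 205 212 211 205
  145 101 101]
 [114 120 120 120 119 115 141 200 214 214 214 214 197 170 195 210 212 210
  168 105 101]
 [119 119 121 120 120 122 166 213 215 214 215 214 209 177 181 210 213 213
  186 108  99]
 [121 118 119 118 121 130 187 215 213 214 214 213 212 187 175 207 213 213
  199 118 100]
 [119 119 121 119 124 139 201 215 213 215 214 214 213 197 175 205 213 213
  207 135 101]
 [119 120 118 119 123 147 209 21
[... 1582 characters left out ...]
3 212 211 213 213 213 211 211 211 212 213 212 213 216 216 214
  149  57  46]
 [168 210 212 211 212 213 213 212 212 211 212 212 213 212 215 216 216 204
  120  50  48]
 [134 207 212 212 213 213 213 212 211 212 212 213 212 214 216 215 214 185
   89  53  59]
 [ 97 190 210 213 213 213 212 212 211 212 212 212 213 216 216 215 209 149
   69  68  80]
 [ 68 155 206 213 213 213 212 211 212 213 212 212 214 217 215 215 188 109
   78  98 130]
 [ 58 107 189 212 214 212 210 211 212 213 213 213 216 216 215 208 154  96
  117 159 200]
 [ 57  67 155 203 212 212 211 212 213 213 211 214 216 216 214 187 132 137
  185 218 235]
 [ 59  52 112 176 206 211 210 212 213 212 213 216 216 215 204 166 167 206
  230 237 240]]
```

View pics/w3c.png

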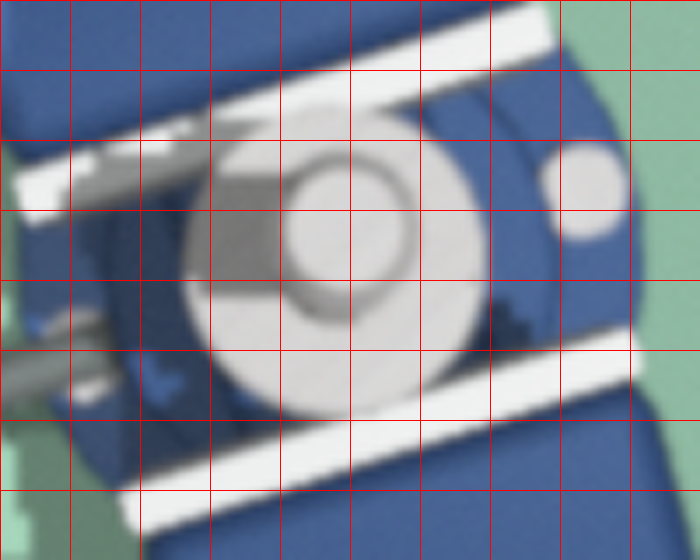

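Crop: arbor end face centre about (319.3,112.9), hub shoulder circle about (317.9,117.1), jaw-strip midpoint about (317.9,118.7). The spacer's top face in the full view is at (317,268).

```bash
python3 - <<'E'
from h import *
p=cams.camera_params('wrist'); o=manip.get_obs()
for k,(u,v,z) in dict(top=(319.3,112.9,.156),sh=(317.9,117.1,.108),cl=(317.9,118.7,.082)).items(): print(k,onplane(p,u-.0,v,z).round(4))
# spacer held: edges of the brass
i=cv2.imread('pics/w3.png')[:,:,:]; h=cv2.cvtColor(i,cv2.COLOR_BGR2HSV)
m=cv2.inRange(h,(8,60,40),(35,255,255))[:,285:350]
print(blobs(m,100)); g=cv2.cvtColor(i,cv2.COLOR_BGR2GRAY); print(g[222:300:2,317]); print(g[268,284:352:2])
r=R.from_quat(o['ee_rot'])
for dz in(0.004,-.012): print('axis pts at tool z',dz, proj(p,o['position']+r.apply([0,0,dz])))
E
```

```text
top [0.5731 0.0686 0.156 ]
sh [0.5752 0.068  0.108 ]
cl [0.5764 0.0682 0.082 ]
[(array([ 31.7, 260.7]), array([   3,  227,   59,   67, 2997], dtype=int32)), (array([ 40.4, 339.3]), array([  0, 310,  65,  43, 997], dtype=int32))]
[170 166 117  77  77  76  76  79 102 108 108 110 109 109 108 128 166 171
 170 170 169 151  85  75  75  76  76  73  75  89 105 104 105 103 104 105
 140 169 171]
[ 27  27  46 100 108 108 109 108 109  89  73  73  74  75  76  74  74  74
  74  76  74  76  73  75  96 105 105 105 105 104  88  36  25  31]
axis pts at tool z 0.004 [[317.45857561 257.27205424]]
axis pts at tool z -0.012 [[317.54704433 272.27440154]]
```

```bash
python3 - <<'E'
import cv2
i=cv2.imread('pics/w3.png'); cv2.imwrite('pics/w3d.png',cv2.resize(i[215:325,255:380],None,fx=5,fy=5,interpolation=cv2.INTER_CUBIC))
E
```

```text
(no output)
```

View pics/w3d.png

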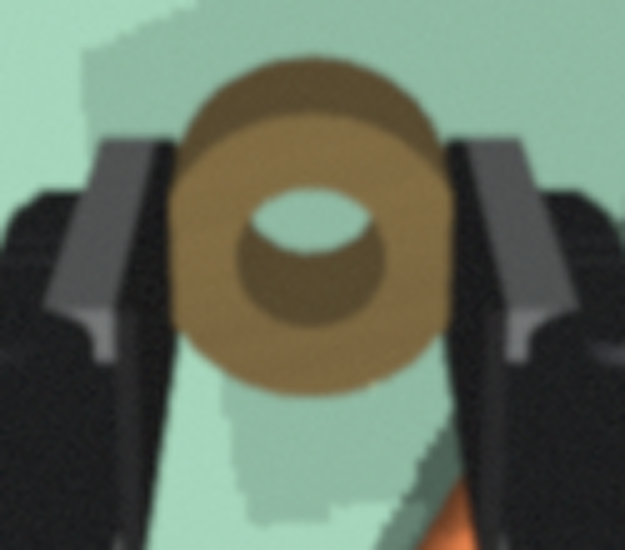

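The spacer has slipped about 4 mm down the pads but is straight, about 1 mm towards tool -y. Computing the hover with the tool leaned along the arbor.

```bash
cat >> h.py <<'E'
A=np.array([-.0445,.008,1.]);A/=np.linalg.norm(A)
TOP=np.array([.5731,.0686,.156])
def lean(a=None):
    a=A if a is None else a; z=-a;y=np.array([1.,0,0]);x=np.cross(y,z);x/=np.linalg.norm(x);return R.from_matrix(np.c_[x,np.cross(z,x),z])
def stage(s,off): # put tool-frame point off at height s along axis above arbor top end
    r=lean(); pos=TOP+s*A-r.apply(off); t,m=togo(pos,r); print('target',pos.round(4),'move',t,m); return pos
E
python3 - <<'E'
from h import *
stage(.005,[0,-.001,.008])
E
```

```text
target [0.5735 0.0687 0.169 ] move [-2.54 -0.52  0.13] [ 0.0012 -0.0681  0.0288]
```

Request:
move_arm(
  moves=[
    [-2.5,-0.5,0,0.001,-0.025,0.0,0.02],
    [-2.5,-0.5,0,0.001,-0.05,0.0,0.02],
    [-2.5,-0.5,0,0.001,-0.06,0.0,0.02],
    [-2.5,-0.5,0,0.001,-0.068,0.01,0.02],
    [-2.5,-0.5,0,0.001,-0.068,0.02,0.02],
    [-2.5,-0.5,0,0.001,-0.068,0.029,0.02],
    [-2.5,-0.5,0,0.001,-0.068,0.029,0.02],
  ],
  grip_force=60,
)

```text
clock: 4.55
position: [0.5736, 0.0669, 0.167]
ee_rot: [0.707, 0.707, 0.011, 0.018]
ft_force: [-1.0, -0.2, -0.6]
grip_width: 0.282
```

```bash
python3 - <<'E'
from h import *
o=manip.get_obs();print(o['position'],o['ft_force'],o['grip_width'])
i,p=snap('wrist','w4'); stage(.005,[0,-.001,.008])
cv2.imwrite('pics/w4c.png',cv2.resize(i[190:325,235:400],None,fx=4.8,fy=4.4,interpolation=cv2.INTER_CUBIC))
E
```

```text
[0.57358276 0.06685079 0.16698437] [-1.02144439 -0.22323905 -0.6220723 ] 0.281510109182031
target [0.5735 0.0687 0.169 ] move [-0.12  0.07  0.01] [ 0.0019 -0.0004 -0.0013]
```

View pics/w4c.png

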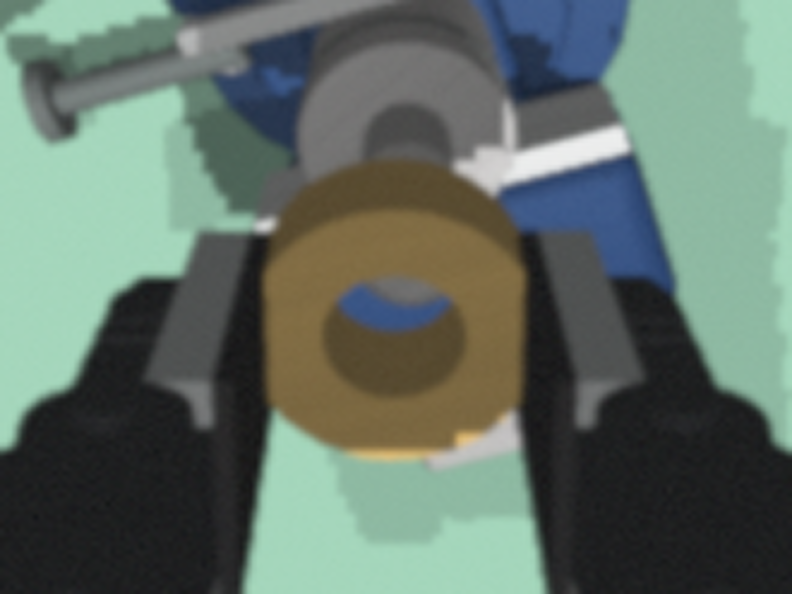

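Crop: the shaft tip shows through the bore (400,290), with the shaft at (405,110) just right of the spacer's centre line (394). I'll shift about +1.6 mm in tool x and ease down.

Request:
move_arm(
  moves=[
    [0,0,0,0.0016,0,0,0.02],
    [0,0,0,0.0016,0,0.001,0.02],
    [0,0,0,0.0016,0,0.002,0.02],
    [0,0,0,0.0016,0,0.003,0.02],
    [0,0,0,0.0016,0,0.004,0.02],
    [0,0,0,0.0016,0,0.005,0.02],
    [0,0,0,0.0016,0,0.006,0.02],
    [0,0,0,0.0016,0,0.007,0.02],
    [0,0,0,0.0016,0,0.008,0.02],
    [0,0,0,0.0016,0,0.008,0.02],
  ],
)

```text
clock: 5.6
position: [0.5742, 0.0682, 0.1604]
ee_rot: [0.707, 0.707, 0.012, 0.018]
ft_force: [-0.6, 0.5, 0.5]
grip_width: 0.281
```

Request:
move_arm(
  moves=[
    [0,0,0,0,0,0.001,0.02],
    [0,0,0,0,0,0.002,0.02],
    [0,0,0,0,0,0.003,0.02],
    [0,0,0,0,0,0.004,0.02],
    [0,0,0,0,0,0.005,0.02],
    [0,0,0,0,0,0.006,0.02],
    [0,0,0,0,0,0.007,0.02],
    [0,0,0,0,0,0.008,0.02],
    [0,0,0,0,0,0.008,0.02],
  ],
)

```text
clock: 6.5
position: [0.5745, 0.0682, 0.1524]
ee_rot: [0.707, 0.707, 0.012, 0.018]
ft_force: [0.0, -0.6, -1.4]
grip_width: 0.284
```

```bash
python3 - <<'E'
from h import *
o=manip.get_obs();print(o['position'],o['ft_force'],o['torque'],o['grip_width'])
i,p=snap('wrist','w5'); stage(-.05,[0,-.001,.008])
cv2.imwrite('pics/w5c.png',cv2.resize(i[190:325,235:400],None,fx=4.8,fy=4.4,interpolation=cv2.INTER_CUBIC))
E
```

```text
[0.5745486  0.06817339 0.15243475] [ 0.04798726 -0.62548215 -1.44860698] [0.04407344 0.10318413 0.01608453] 0.2840727925355733
target [0.576  0.0683 0.1141] move [-0.06  0.04 -0.01] [ 0.0004 -0.0003  0.0384]
```

View pics/w5c.png

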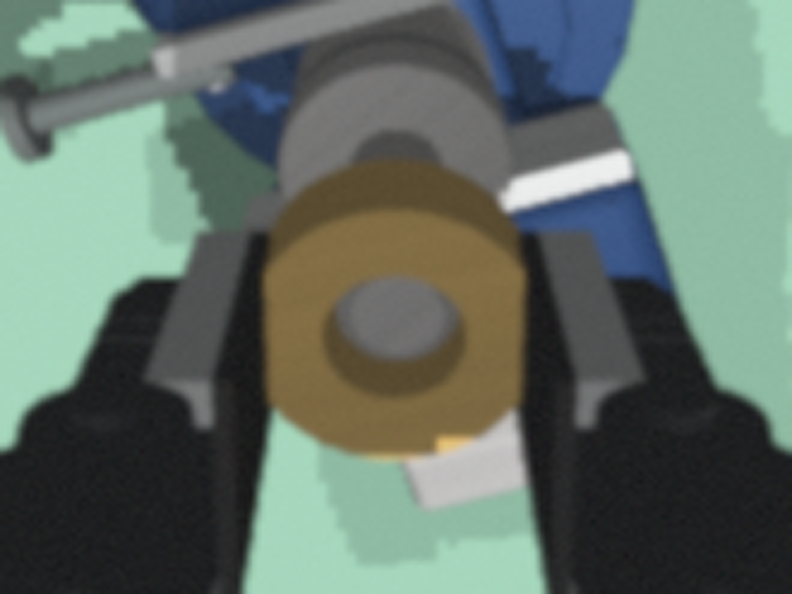

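Crop: the shaft end is inside the bore, centred (397,318). The spacer is threaded and the forces are near zero. Continuing down.

Request:
move_arm(
  moves=[
    [0,0,0,0,0,0.003,0.02],
    [0,0,0,0,0,0.006,0.02],
    [0,0,0,0,0,0.009,0.02],
    [0,0,0,0,0,0.012,0.02],
    [0,0,0,0,0,0.015,0.02],
    [0,0,0,0,0,0.018,0.02],
    [0,0,0,0,0,0.021,0.02],
    [0,0,0,0,0,0.024,0.02],
    [0,0,0,0,0,0.027,0.02],
    [0,0,0,0,0,0.029,0.02],
  ],
)

```text
clock: 7.55
position: [0.5759, 0.0679, 0.1233]
ee_rot: [0.707, 0.707, 0.012, 0.018]
ft_force: [0.3, -0.2, -0.6]
grip_width: 0.285
```

Request:
move_arm(
  moves=[
    [0,0,0,0,0,0.0,0.02],
    [0,0,0,0,0,0.001,0.02],
    [0,0,0,0,0,0.002,0.02],
    [0,0,0,0,0,0.003,0.02],
    [0,0,0,0,0,0.004,0.02],
  ],
)

```text
clock: 8.05
position: [0.5761, 0.0679, 0.1196]
ee_rot: [0.707, 0.707, 0.012, 0.018]
ft_force: [0.7, 0.0, -0.5]
grip_width: 0.281
```

Request:
move_arm(
  moves=[
    [0,0,0,0,0,0.0005,0.02],
    [0,0,0,0,0,0.001,0.02],
    [0,0,0,0,0,0.0015,0.02],
    [0,0,0,0,0,0.002,0.02],
    [0,0,0,0,0,0.0025,0.02],
    [0,0,0,0,0,0.003,0.02],
    [0,0,0,0,0,0.003,0.02],
  ],
)

```text
clock: 8.75
position: [0.5762, 0.0679, 0.1166]
ee_rot: [0.707, 0.707, 0.012, 0.018]
ft_force: [-0.1, -0.3, -1.3]
grip_width: 0.281
```

Request:
move_arm(
  moves=[
    [0,0,0,0,0,0.0005,0.02],
    [0,0,0,0,0,0.001,0.02],
    [0,0,0,0,0,0.0015,0.02],
    [0,0,0,0,0,0.002,0.02],
    [0,0,0,0,0,0.0025,0.02],
    [0,0,0,0,0,0.003,0.02],
    [0,0,0,0,0,0.003,0.02],
  ],
)

```text
clock: 9.45
position: [0.5765, 0.0679, 0.1155]
ee_rot: [0.707, 0.707, 0.013, 0.018]
ft_force: [-9.2, -1.4, 18.4]
grip_width: 0.284
```

Contact: 18 N on the shoulder at TCP z about 0.1157, which fits the shoulder height. Relaxing, releasing, and retreating along the axis.

Request:
move_arm(
  moves=[
    [0,0,0,0,0,-0.001,0.02],
    [0,0,0,0,0,-0.0018,0.02],
    [0,0,0,0,0,-0.0018,0.045],
    [0,0,0,0,0,-0.0018,0.045],
    [0,0,0,0,0,-0.0018,0.045],
    [0,0,0,0,0,-0.015,0.045],
    [0,0,0,0,0,-0.04,0.045],
    [0,0,0,0,0,-0.07,0.045],
    [0,0,0,0,0,-0.09,0.045],
    [0,0,0,0,0,-0.09,0.045],
  ],
)

```text
clock: 10.45
position: [0.574, 0.0688, 0.2077]
ee_rot: [0.707, 0.707, 0.015, 0.02]
ft_force: [-0.3, 0.1, -0.6]
grip_width: 0.528
```

```bash
python3 - <<'E'
from h import *
o=manip.get_obs();print(o['position'],o['ft_force'],o['torque'],o['grip_width'])
i,p=snap('wrist','w6')
print(togo([.50,-.385,.16],down(np.pi/2)))
E
```

```text
[0.57402184 0.06884581 0.20774575] [-0.33908762  0.08289489 -0.59574716] [ 0.00606264  0.0076816  -0.01128467] 0.5277554727131595
(array([ 2.69,  0.44, -0.  ]), array([-0.4534, -0.0754,  0.0457]))
```

Request:
move_arm(
  moves=[
    [2.7,0.4,0,-0.05,-0.01,0.0,0.07],
    [2.7,0.4,0,-0.453,-0.075,0.046,0.07],
    [2.7,0.4,0,-0.453,-0.075,0.046,0.07],
    [2.7,0.4,0,-0.453,-0.075,0.046,0.07],
    [2.7,0.4,0,-0.453,-0.075,0.046,0.07],
    [2.7,0.4,0,-0.453,-0.075,0.046,0.07],
    [2.7,0.4,0,-0.453,-0.075,0.046,0.07],
    [2.7,0.4,0,-0.453,-0.075,0.046,0.07],
    [2.7,0.4,0,-0.453,-0.075,0.046,0.07],
    [2.7,0.4,0,-0.453,-0.075,0.046,0.07],
  ],
)

```text
clock: 11.5
position: [0.4954, -0.3907, 0.157]
ee_rot: [0.71, 0.705, -0.004, -0.001]
ft_force: [-0.7, -0.1, 0.4]
grip_width: 0.82
```

Request:
move_arm(
  moves=[
    [0,0,0,0,0,0,0.07],
    [0,0,0,0,0,0,0.07],
  ],
)

```text
clock: 11.7
position: [0.4998, -0.3834, 0.1577]
ee_rot: [0.707, 0.707, -0.002, -0.001]
ft_force: [0.3, -0.0, 0.9]
grip_width: 0.818
```

```bash
cat >> h.py <<'E'
def white(i,r0=0,r1=400,c0=0,c1=640,lo=150,sat=60):
    h=cv2.cvtColor(i,cv2.COLOR_BGR2HSV); m=np.zeros(i.shape[:2],np.uint8); m[r0:r1,c0:c1]=cv2.inRange(h,(0,0,lo),(180,sat,255))[r0:r1,c0:c1]; return m
E
python3 - <<'E'
from h import *
o=manip.get_obs();print(o['position'],o['ee_rot'],o['grip_width'])
i,p=snap('wrist','w7')
for c,s in blobs(white(i),200): print(c,s,onplane(p,*c,.014).round(4))
print(proj(p,[.504,-.387,.014]))
print(togo([.504,-.389,.16],down(np.pi/2)))
E
```

```text
[ 0.49979223 -0.38344483  0.15767904] [ 0.70680729  0.70740305 -0.00161848 -0.00132335] 0.818338281941796
[23.1 43.5] [   0    0   56  109 4542] [ 0.3757 -0.6209  0.014 ]
[150.   15.3] [138   0  33  45 785] [ 0.3551 -0.5159  0.014 ]
[439.4 169.8] [   166      0    474    382 122483] [ 0.4777 -0.2751  0.014 ]
[481.1 385.6] [ 461  366   49   34 1112] [ 0.7094 -0.208   0.014 ]
[[313.24443367 198.48397627]]
(array([-0.2 ,  0.02,  0.13]), array([-0.0062,  0.0037, -0.0021]))
```

```bash
python3 - <<'E'
from h import *
i=cv2.imread('pics/w7.png'); p=cams.camera_params('wrist')
h=cv2.cvtColor(i,cv2.COLOR_BGR2HSV)
print(h[198,260:370:5].tolist())
g=(i[:,:,1].astype(int)-i[:,:,2]<12)&(i[:,:,1]>120)
for c,s in blobs(g[100:300,220:420],200): print(c+[220,100],s,onplane(p,*(c+[220,100]),.014).round(4))
E
```

```text
[[74, 55, 134], [73, 55, 135], [74, 55, 134], [74, 57, 179], [74, 58, 192], [60, 2, 234], [23, 16, 211], [22, 18, 207], [25, 17, 200], [74, 60, 204], [74, 59, 204], [74, 59, 204], [74, 53, 124], [0, 0, 244], [0, 0, 244], [0, 0, 244], [75, 39, 215], [75, 59, 203], [75, 59, 203], [74, 59, 204], [74, 59, 204], [75, 59, 204]]
[311.6 199.2] [  64   72   56   55 2080] [ 0.5053 -0.3878  0.014 ]
```

Request:
move_arm(
  moves=[
    [0,0,0,-0.0044,0.0052,0.04,0.07],
    [0,0,0,-0.0044,0.0052,0.08,0.07],
    [0,0,0,-0.0044,0.0052,0.115,0.07],
    [0,0,0,-0.0044,0.0052,0.14,0.07],
    [0,0,0,-0.0044,0.0052,0.15,0.07],
    [0,0,0,-0.0044,0.0052,0.1545,0.07],
    [0,0,0,-0.0044,0.0052,0.1545,0.07],
  ],
)

```text
clock: 12.45
position: [0.505, -0.389, 0.0045]
ee_rot: [0.707, 0.708, -0.002, -0.0]
ft_force: [-0.2, 0.0, 1.7]
grip_width: 0.817
```

```bash
python3 - <<'E'
from h import *
o=manip.get_obs();print(o['position'],o['ft_force'],o['grip_width'])
i,p=snap('wrist','w8')
g=(i[:,:,1].astype(int)-i[:,:,2]<12)&(i[:,:,1]>110)
for c,s in blobs(g[150:380,220:420],500): print(c+[220,150],s,onplane(p,*(c+[220,150]),.014).round(4))
print(proj(p,[o['position'][0],o['position'][1],.014]))
E
```

```text
[ 0.50495856 -0.38895158  0.0044961 ] [-0.17821905  0.04203182  1.7473326 ] 0.8165869378257806
[318.4 265.9] [  43   62  112  109 8214] [ 0.5031 -0.3886  0.014 ]
[[317.55830515 269.77150893]]
```

Request:
move_arm(
  moves=[
    [0,0,0,0,0,0.001,0.04],
    [0,0,0,0,0,0.001,0.04],
    [0,0,0,0,0,0.001,0.04],
    [0,0,0,0,0,0.001,0.04],
    [0,0,0,0,0,0.001,0.04],
    [0,0,0,0,0,0.001,0.04],
    [0,0,0,0,0,0.001,0.04],
    [0,0,0,0,0,-0.005,0.04],
    [0,0,0,0,0,-0.015,0.04],
    [0,0,0,0,0,-0.03,0.04],
  ],
  grip_force=35,
)

```text
clock: 13.5
position: [0.5039, -0.3892, 0.0345]
ee_rot: [0.707, 0.707, -0.002, -0.001]
ft_force: [-0.1, -0.2, 0.1]
grip_width: 0.55
```

```bash
python3 - <<'E'
from h import *
o=manip.get_obs();print(o['position'],o['ft_force'],o['grip_width'])
i,p=snap('wrist','w9')
g=(i[:,:,1].astype(int)-i[:,:,2]<12)&(i[:,:,1]>110)
for c,s in blobs(g[150:380,220:420],500): print(c+[220,150],s)
print(togo([.640,.067,.22],down(np.pi/2)))
E
```

```text
[ 0.50394204 -0.38924808  0.03446583] [-0.0620346  -0.16901604  0.05156774] 0.5501042255394152
[317.  265.5] [  44   62  107  109 8077]
(array([-0.04,  0.2 , -0.01]), array([ 0.4569,  0.1345, -0.1841]))
```

```bash
python3 - <<'E'
from h import *
stage(.03,[0,-.0005,.0015])
E
```

```text
target [0.5722 0.0689 0.1875] move [-2.59 -0.26 -0.02] [ 0.4588  0.0667 -0.1515]
```

Request:
move_arm(
  moves=[
    [0,0,0,0,0,-0.04,0.04],
    [0,0,0,0,0,-0.08,0.04],
    [0,0,0,0,0,-0.12,0.04],
    [0,0,0,0.03,0.005,-0.15,0.04],
    [0,0,0,0.07,0.015,-0.16,0.04],
    [0,0,0,0.115,0.025,-0.16,0.04],
    [0,0,0,0.16,0.035,-0.16,0.04],
    [0,0,0,0.205,0.045,-0.16,0.04],
    [0,0,0,0.25,0.055,-0.16,0.04],
    [0,0,0,0.295,0.06,-0.16,0.04],
  ],
)

```text
clock: 14.55
position: [0.5653, -0.0923, 0.194]
ee_rot: [0.707, 0.707, -0.001, -0.0]
ft_force: [1.1, -0.2, -0.7]
grip_width: 0.551
```

```bash
python3 - <<'E'
from h import *
stage(.02,[0,-.0005,.0015]);print(manip.get_obs()['grip_width'])
E
```

```text
target [0.5726 0.0688 0.1775] move [-2.65 -0.36 -0.  ] [0.1611 0.0074 0.0163]
0.551443454301177
```

Request:
move_arm(
  moves=[
    [-2.6,-0.4,0,0.03,0.002,0,0.04],
    [-2.6,-0.4,0,0.065,0.004,0,0.04],
    [-2.6,-0.4,0,0.1,0.006,0,0.04],
    [-2.6,-0.4,0,0.13,0.007,0,0.04],
    [-2.6,-0.4,0,0.152,0.007,0,0.04],
    [-2.6,-0.4,0,0.161,0.007,0,0.04],
    [-2.6,-0.4,0,0.161,0.007,0.01,0.04],
    [-2.6,-0.4,0,0.161,0.007,0.016,0.04],
    [-2.6,-0.4,0,0.161,0.007,0.016,0.04],
  ],
)

```text
clock: 15.45
position: [0.571, 0.0649, 0.1754]
ee_rot: [0.708, 0.706, 0.011, 0.018]
ft_force: [-0.2, -0.3, -1.3]
grip_width: 0.549
```

```bash
python3 - <<'E'
from h import *
i,p=snap('wrist','w10'); o=manip.get_obs();print(o['position'],o['ft_force'],o['grip_width'])
stage(-.02,[0,-.0005,.0015])
cv2.imwrite('pics/w10c.png',cv2.resize(i[190:340,230:405],None,fx=4.4,fy=3.9,interpolation=cv2.INTER_CUBIC))
E
```

```text
[0.57132456 0.06510182 0.17605284] [ 0.02710885 -0.43125758 -0.1020114 ] 0.5499177831189958
target [0.5744 0.0685 0.1375] move [-0.22  0.09 -0.13] [0.0037 0.0015 0.0386]
```

View pics/w10c.png

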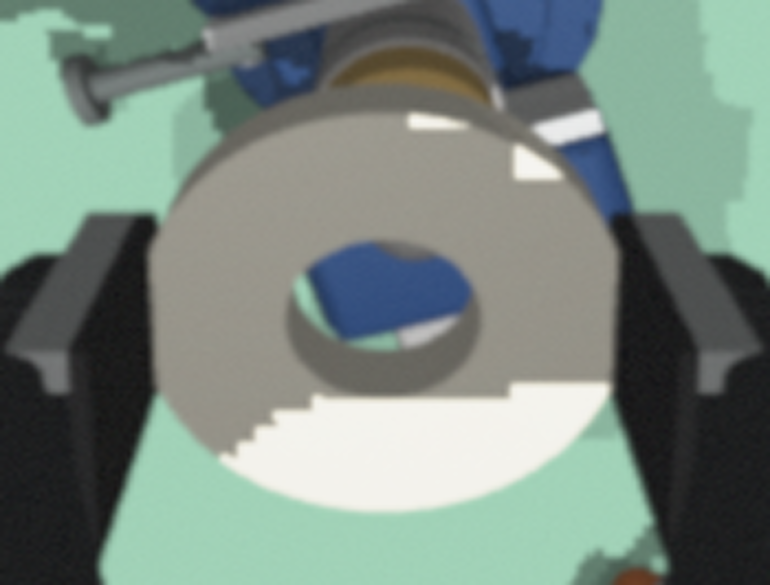

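Crop: the wheel is held level and the shaft tip shows at (415,248) against the bore centre (384,318). That is about 3.5 mm to the right, which agrees with the computed shift. Correcting, then easing down.

Request:
move_arm(
  moves=[
    [0,0,0,0.0035,0.001,0,0.04],
    [0,0,0,0.0035,0.001,0,0.04],
    [0,0,0,0.0035,0.001,0.005,0.04],
    [0,0,0,0.0035,0.001,0.01,0.04],
    [0,0,0,0.0035,0.001,0.015,0.04],
    [0,0,0,0.0035,0.001,0.02,0.04],
    [0,0,0,0.0035,0.001,0.024,0.04],
    [0,0,0,0.0035,0.001,0.027,0.04],
    [0,0,0,0.0035,0.001,0.03,0.04],
    [0,0,0,0.0035,0.001,0.03,0.04],
  ],
)

```text
clock: 16.5
position: [0.5738, 0.0701, 0.1464]
ee_rot: [0.707, 0.707, 0.012, 0.018]
ft_force: [0.4, -0.3, -0.2]
grip_width: 0.548
```

```bash
python3 - <<'E'
from h import *
i,p=snap('wrist','w11'); o=manip.get_obs();print(o['position'],o['ft_force'],o['grip_width'])
stage(-.032,[0,-.0005,.0015])
g=cv2.cvtColor(i,cv2.COLOR_BGR2GRAY)
print(g[265,290:345:2]);print(g[240:300:2,317])
E
```

```text
[0.57387915 0.07008989 0.14665023] [-0.41682823  0.30122502 -1.60638969] 0.5517166152726501
target [0.575  0.0684 0.1256] move [-0.16  0.04 -0.  ] [-0.0015  0.0002  0.0211]
[151 151 149 116  85  90  95 104 110 109 110 110 110 108 108 107  99  91
  89  83  81  81  81  89 131 150 150 150]
[153 153 153 152 152 148 102  93  91  92  98 109 111 109 106 106 109 111
 106  97 101 103 104 103 105 107 213 243 243 243]
```

Request:
move_arm(
  moves=[
    [0,0,0,-0.0017,0,0,0.04],
    [0,0,0,-0.0017,0,0.004,0.04],
    [0,0,0,-0.0017,0,0.008,0.04],
    [0,0,0,-0.0017,0,0.011,0.04],
    [0,0,0,-0.0017,0,0.014,0.04],
    [0,0,0,-0.0017,0,0.016,0.04],
    [0,0,0,-0.0017,0,0.017,0.04],
    [0,0,0,-0.0017,0,0.018,0.04],
    [0,0,0,-0.0017,0,0.0185,0.04],
    [0,0,0,-0.0017,0,0.0185,0.04],
  ],
)

```text
clock: 17.55
position: [0.5747, 0.0682, 0.1283]
ee_rot: [0.707, 0.707, 0.012, 0.018]
ft_force: [0.1, 0.7, -0.8]
grip_width: 0.549
```

Request:
move_arm(
  moves=[
    [0,0,0,0,0,0.0005,0.04],
    [0,0,0,0,0,0.001,0.04],
    [0,0,0,0,0,0.0015,0.04],
    [0,0,0,0,0,0.002,0.04],
    [0,0,0,0,0,0.002,0.04],
  ],
)

```text
clock: 18.05
position: [0.5748, 0.0682, 0.1264]
ee_rot: [0.707, 0.707, 0.012, 0.018]
ft_force: [-0.7, -0.4, 0.2]
grip_width: 0.548
```

Request:
move_arm(
  moves=[
    [0,0,0,0,0,0.0005,0.04],
    [0,0,0,0,0,0.001,0.04],
    [0,0,0,0,0,0.0015,0.04],
    [0,0,0,0,0,0.002,0.04],
    [0,0,0,0,0,0.002,0.04],
  ],
)

```text
clock: 18.55
position: [0.5754, 0.0683, 0.126]
ee_rot: [0.707, 0.707, 0.012, 0.018]
ft_force: [-6.9, -1.1, 15.1]
grip_width: 0.549
```

```bash
python3 - <<'E'
from h import *
i,p=snap('wrist','w12'); o=manip.get_obs();print(o['position'],o['ft_force'],o['grip_width'])
E
```

```text
[0.57536224 0.06823679 0.12602386] [-7.50124824 -0.91792783 15.77817398] 0.5516432408319468
```

Contact at 15 N, about where the spacer top should be. Relaxing, releasing, retreating.

Request:
move_arm(
  moves=[
    [0,0,0,0,0,-0.001,0.04],
    [0,0,0,0,0,-0.0017,0.04],
    [0,0,0,0,0,-0.0017,0.065],
    [0,0,0,0,0,-0.0017,0.065],
    [0,0,0,0,0,-0.0017,0.065],
    [0,0,0,0,0,-0.01,0.065],
    [0,0,0,0,0,-0.03,0.065],
    [0,0,0,0,0,-0.06,0.065],
    [0,0,0,0,0,-0.075,0.065],
    [0,0,0,0,0,-0.075,0.065],
  ],
)

```text
clock: 19.6
position: [0.573, 0.0691, 0.2018]
ee_rot: [0.707, 0.707, 0.014, 0.019]
ft_force: [0.5, -0.4, 0.4]
grip_width: 0.761
```

```bash
python3 - <<'E'
from h import *
i,p=snap('wrist','w13'); o=manip.get_obs();print(o['position'],o['ft_force'],o['grip_width'])
W=TOP-.020*A # wheel top face centre
S=TOP-.032*A
print('pred wheel top',proj(p,W),'arb top',proj(p,TOP))
g=(abs(i[:,:,1].astype(int)-i[:,:,2])<14)&(i[:,:,1]>i[:,:,0].astype(int)+5)&(i[:,:,1]>60)
for c,s in blobs(g[:300],300): print(c,s)
print(togo([.48,.381,.16],down(np.pi/2)))
E
```

```text
[0.57221297 0.06905435 0.20005046] [ 0.34339881  0.77741683 -0.3204928 ] 0.7611363292878146
pred wheel top [[317.02559623 216.34688785]] arb top [[317.08709632 225.94965694]]
[316.1 215.9] [ 280  179   74   74 3677]
[590.4 289.2] [ 554  278   86   22 1349]
(array([2.5 , 0.45, 0.01]), array([ 0.3123, -0.0937,  0.0335]))
```

The wheel lies within about 1 px of where a centred wheel should appear. On to the bush.

Request:
move_arm(
  moves=[
    [2.5,0.4,0,0.04,-0.01,0.0,0.05],
    [2.5,0.4,0,0.08,-0.02,0.0,0.05],
    [2.5,0.4,0,0.312,-0.094,0.034,0.05],
    [2.5,0.4,0,0.312,-0.094,0.034,0.05],
    [2.5,0.4,0,0.312,-0.094,0.034,0.05],
    [2.5,0.4,0,0.312,-0.094,0.034,0.05],
    [2.5,0.4,0,0.312,-0.094,0.034,0.05],
    [2.5,0.4,0,0.312,-0.094,0.034,0.05],
    [2.5,0.4,0,0.312,-0.094,0.034,0.05],
    [2.5,0.4,0,0.312,-0.094,0.034,0.05],
  ],
)

```text
clock: 20.65
position: [0.4798, 0.379, 0.1578]
ee_rot: [0.708, 0.707, -0.002, 0.0]
ft_force: [0.6, -0.9, -0.1]
grip_width: 0.589
```

```bash
python3 - <<'E'
from h import *
o=manip.get_obs();print(o['position'],o['ee_rot'],o['grip_width'])
i,p=snap('wrist','w14')
u,v=proj(p,[.485,.381,.022])[0];print(u,v)
g=(i.max(2)<70).astype(np.uint8); r,c=int(v),int(u)
for cc,s in blobs(g[max(0,r-60):r+45,c-70:c+70],100): cc=cc+[c-70,max(0,r-60)];print(cc,s,onplane(p,*cc,.02).round(4))
print(togo([.485,.381,.1],down(np.pi/2)))
E
```

```text
[0.47977309 0.3789803  0.15784459] [ 7.07671923e-01  7.06538555e-01 -1.90526859e-03  2.98841715e-04] 0.5890330260137211
319.86485365115175 201.42372507550434
[317.1 199.9] [ 52  42  33  34 746] [0.4841 0.3786 0.02  ]
(array([-0.11,  0.15, -0.13]), array([0.0023, 0.005 , 0.0582]))
```

Request:
move_arm(
  moves=[
    [0,0,0,0,0.0047,0.04,0.045],
    [0,0,0,0,0.0047,0.08,0.045],
    [0,0,0,0,0.0047,0.11,0.045],
    [0,0,0,0,0.0047,0.13,0.045],
    [0,0,0,0,0.0047,0.14,0.045],
    [0,0,0,0,0.0047,0.1455,0.045],
    [0,0,0,0,0.0047,0.1455,0.045],
  ],
)

```text
clock: 21.4
position: [0.4842, 0.3799, 0.0134]
ee_rot: [0.707, 0.707, -0.001, 0.0]
ft_force: [0.5, -0.7, 0.2]
grip_width: 0.525
```

```bash
python3 - <<'E'
from h import *
o=manip.get_obs();print(o['position'],o['ee_rot'],o['ft_force'],o['grip_width'])
i,p=snap('wrist','w15')
print(proj(p,[o['position'][0],o['position'][1],.022]))
g=(i.max(2)<85).astype(np.uint8)
for cc,s in blobs(g[200:330,270:365],100): print(cc+[270,200],s,s[1]+200)
G=cv2.cvtColor(i,cv2.COLOR_BGR2GRAY);print(G[215:320:3,317]);print(G[275,270:364:3])
E
```

```text
[0.48417969 0.37991175 0.01338666] [ 7.07373049e-01  7.06839576e-01 -1.08689429e-03  4.25764287e-05] [ 0.5285582  -0.73341296  0.20572065] 0.5250507081103235
[[317.5521144  268.81675211]]
[315.4 265.2] [  12   31   67   69 3544] 231
[124 124  98  96  97  81  21  17  22  29  30  27  30  25  72  96  96  41
  16  13  15  19  18  25  27  22  25  23  67 177 178 178 179 178 177]
[ 87  99  96  95  88  31  28  31  29  26  28  18  17  15  19  18  15  20
  22  17  24  30  24  29  26  27 115 179 178 178 178 168]
```

Request:
move_arm(
  moves=[
    [0,0,0,0,0,0.001,0.02],
    [0,0,0,0,0,0.001,0.02],
    [0,0,0,0,0,0.001,0.02],
    [0,0,0,0,0,0.001,0.02],
    [0,0,0,0,0,0.001,0.02],
    [0,0,0,0,0,0.001,0.02],
    [0,0,0,0,0,0.001,0.02],
    [0,0,0,0,0,-0.004,0.02],
    [0,0,0,0,0,-0.014,0.02],
    [0,0,0,0,0,-0.03,0.02],
  ],
  grip_force=60,
)

```text
clock: 22.45
position: [0.4835, 0.3801, 0.0438]
ee_rot: [0.707, 0.707, -0.002, -0.0]
ft_force: [0.3, -0.4, 0.5]
grip_width: 0.306
```

```bash
python3 - <<'E'
from h import *
o=manip.get_obs();print(o['position'],o['ee_rot'],o['ft_force'],o['grip_width'])
i,p=snap('wrist','w16')
r=R.from_quat(o['ee_rot']);print(proj(p,o['position']+r.apply([[0,0,-.010],[0,0,.010]])))
G=cv2.cvtColor(i,cv2.COLOR_BGR2GRAY);print(G[215:320:2,317]);print(G[265,270:364:2])
stage(.02,[0,0,.010])
E
```

```text
[0.48346347 0.38009373 0.04378483] [ 7.07072045e-01  7.07139521e-01 -1.67901762e-03 -4.70627944e-05] [ 0.30880362 -0.39262522  0.49676497] 0.30599524708541903
[[317.56792244 270.35442832]
 [317.46035682 252.48773861]]
[ 97  93  94  95  95  97  96  76  21  16  18  19  26  28  25  28  31  28
  29  31  87 171 178 179 171  75  15  18  18  19  15  10  14  12  22  27
  24  25  25  23  24  30 129 178 177 177 177 178 177 177 178 178 178]
[84 84 84 84 69 32 29 28 29 27 24 29 29 28 24 29 19 15 16 21 20 35 62 74
 74 51 35 19 21 13 22 25 25 26 28 24 23 24 27 28 29 28 42 78 84 85 84]
target [0.5718 0.0688 0.186 ] move [-2.49 -0.51 -0.01] [-0.3124  0.0869 -0.1389]
```

Request:
move_arm(
  moves=[
    [0,0,0,0,0,-0.03,0.02],
    [0,0,0,0,0,-0.06,0.02],
    [0,0,0,0,0,-0.09,0.02],
    [0,0,0,-0.02,0.005,-0.12,0.02],
    [0,0,0,-0.05,0.015,-0.14,0.02],
    [0,0,0,-0.09,0.03,-0.155,0.02],
    [0,0,0,-0.13,0.045,-0.16,0.02],
    [0,0,0,-0.17,0.055,-0.16,0.02],
    [0,0,0,-0.21,0.065,-0.16,0.02],
    [0,0,0,-0.25,0.075,-0.16,0.02],
  ],
)

```text
clock: 23.5
position: [0.5595, 0.129, 0.2047]
ee_rot: [0.707, 0.707, -0.0, 0.0]
ft_force: [1.3, -0.2, -1.2]
grip_width: 0.311
```

```bash
python3 - <<'E'
from h import *
stage(.02,[0,-.0004,.011]);print(manip.get_obs()['grip_width'])
E
```

```text
target [0.5721 0.0688 0.187 ] move [-2.56 -0.41 -0.01] [-0.0601  0.0127  0.0177]
0.3112361530729049
```

Request:
move_arm(
  moves=[
    [-2.55,-0.4,0,-0.03,0.008,0,0.02],
    [-2.55,-0.4,0,-0.05,0.012,0,0.02],
    [-2.55,-0.4,0,-0.0605,0.0125,0,0.02],
    [-2.55,-0.4,0,-0.0605,0.0125,0.01,0.02],
    [-2.55,-0.4,0,-0.0605,0.0125,0.02,0.02],
    [-2.55,-0.4,0,-0.0605,0.0125,0.028,0.02],
    [-2.55,-0.4,0,-0.0605,0.0125,0.03,0.02],
    [-2.55,-0.4,0,-0.0605,0.0125,0.03,0.02],
    [-2.55,-0.4,0,-0.0605,0.0125,0.03,0.02],
  ],
)

```text
clock: 24.4
position: [0.5716, 0.0704, 0.1737]
ee_rot: [0.707, 0.707, 0.012, 0.018]
ft_force: [-0.4, 0.9, 0.1]
grip_width: 0.306
```

```bash
python3 - <<'E'
from h import *
i,p=snap('wrist','w17'); o=manip.get_obs();print(o['position'],o['ft_force'],o['grip_width'])
stage(.006,[0,-.0004,.011])
c=np.clip(i[190:325,235:400].astype(float)*1.6,0,255).astype(np.uint8)
cv2.imwrite('pics/w17c.png',cv2.resize(c,None,fx=4.8,fy=4.4,interpolation=cv2.INTER_CUBIC))
E
```

```text
[0.57173349 0.07029628 0.17381588] [-0.14556369 -0.15144648 -0.20978604] 0.3066558655476145
target [0.5727 0.0687 0.173 ] move [-0.07  0.03  0.01] [-0.0016  0.001   0.0009]
```

View pics/w17c.png

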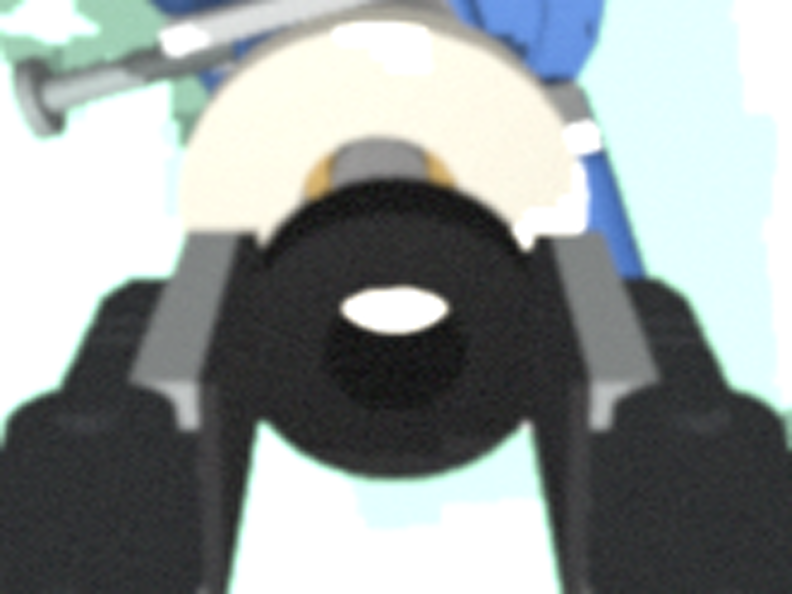

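Crop: the bush is held straight with its centre line at col 394. The shaft is at col 380 and the wheel and its bore are centred at about 383, so a shift of about -1.5 mm in tool x is needed, as computed.

Request:
move_arm(
  moves=[
    [0,0,0,-0.0015,0.001,0,0.02],
    [0,0,0,-0.0015,0.001,0,0.02],
    [0,0,0,-0.0015,0.001,0.002,0.02],
    [0,0,0,-0.0015,0.001,0.004,0.02],
    [0,0,0,-0.0015,0.001,0.006,0.02],
    [0,0,0,-0.0015,0.001,0.007,0.02],
    [0,0,0,-0.0015,0.001,0.008,0.02],
    [0,0,0,-0.0015,0.001,0.009,0.02],
    [0,0,0,-0.0015,0.001,0.01,0.02],
    [0,0,0,-0.0015,0.001,0.01,0.02],
  ],
)

```text
clock: 25.45
position: [0.5729, 0.0685, 0.1634]
ee_rot: [0.707, 0.707, 0.012, 0.018]
ft_force: [1.3, 0.5, 0.9]
grip_width: 0.306
```

```bash
python3 - <<'E'
from h import *
i,p=snap('wrist','w18'); o=manip.get_obs();print(o['position'],o['ft_force'],o['torque'],o['grip_width'])
stage(-.02,[0,-.0004,.011])
G=cv2.cvtColor(i,cv2.COLOR_BGR2GRAY);print(G[244:282:2,299:337:2])
E
```

```text
[0.57292297 0.06847302 0.16352123] [-0.06170557  0.05849136  0.13368874] [-0.0086451   0.05808393 -0.04600002] 0.30448949041473755
target [0.5739 0.0685 0.147 ] move [-0.1   0.04 -0.  ] [0.0002 0.0003 0.0165]
[[ 30  32  30  32  26  33  30  31  26  31  32  31  32  30  30  31  27  31
   23]
 [ 34  29  30  27  33  28  33  32  28  31  29  30  29  28  28  27  29  31
   30]
 [ 27  32  30  30  31  31  29  29  27  29  27  27  27  28  23  31  29  29
   29]
 [ 27  30  32  30  30  30  29  28  32  33  28  26  24  32  25  25  30  27
   26]
 [ 30  28  31  29  31  28  30  31  28  28  32  27  30  27  31  27  27  27
   30]
 [ 28  31  29  28  28  28  24  31  34  33  32  27  28  32  27  27  28  28
   30]
 [ 29  27  29  29  31  39  62  81  87  85  86  73  53  35  28  27  25  25
   29]
 [ 30  28  26  30  64  83 107 112 111 111 115 112 106  81  54  27  27  26
   26]
 [ 26  29  30  32 101 111 108 110 113 115 114 110 108 135 105  33  27  29
   24]
 [ 30  28  25  18  44 107 174 148 126 125 124 135 139 110  47  17  26  27
   28]
 [ 27  26  20  17  20  35 104 143 159 157 162 120  71  24  20  20  25  26
   27]
 [ 31  26  20  15  19  10  19  25  27  27  27  22  14  14  21  18  20  22
   24]
 [ 32  27  13  20  18  15  18  15  16  16  15  19  19  14  19  14  22  22
   28]
 [ 28  26  16  16  17  17  21  16  19  17  20  14  11  16  18  19  17  28
   26]
 [ 28  27  20  20  18  16  15  20  17  17  20  12  15  15  17  16  17  26
   27]
 [ 25  26  22  12  18  18  12  17  18  18  19  15  17  18  21  20  23  28
   27]
 [ 27  26  23  16  18  15  19  20  17  12  17  16  16  19  18  17  27  27
   27]
 [ 24  28  25  24  15  22  21  13  18  16  14  16  21  16  18  24  22  23
   28]
 [ 27  25  25  26  22  21  18  13  17  18  14  18  18  20  25  23  26  24
   22]]
```

Request:
move_arm(
  moves=[
    [0,0,0,0,0,0.002,0.02],
    [0,0,0,0,0,0.004,0.02],
    [0,0,0,0,0,0.006,0.02],
    [0,0,0,0,0,0.008,0.02],
    [0,0,0,0,0,0.009,0.02],
    [0,0,0,0,0,0.01,0.02],
    [0,0,0,0,0,0.011,0.02],
    [0,0,0,0,0,0.012,0.02],
    [0,0,0,0,0,0.012,0.02],
  ],
)

```text
clock: 26.4
position: [0.5734, 0.0683, 0.1515]
ee_rot: [0.707, 0.707, 0.012, 0.018]
ft_force: [-0.3, -0.6, -0.3]
grip_width: 0.308
```

Request:
move_arm(
  moves=[
    [0,0,0,0,0,0.001,0.02],
    [0,0,0,0,0,0.002,0.02],
    [0,0,0,0,0,0.003,0.02],
    [0,0,0,0,0,0.004,0.02],
    [0,0,0,0,0,0.004,0.02],
  ],
)

```text
clock: 26.9
position: [0.5736, 0.0683, 0.1474]
ee_rot: [0.707, 0.707, 0.012, 0.018]
ft_force: [-0.9, -0.8, -0.3]
grip_width: 0.304
```

Request:
move_arm(
  moves=[
    [0,0,0,0,0,0.0005,0.02],
    [0,0,0,0,0,0.001,0.02],
    [0,0,0,0,0,0.0015,0.02],
    [0,0,0,0,0,0.002,0.02],
    [0,0,0,0,0,0.0025,0.02],
    [0,0,0,0,0,0.003,0.02],
    [0,0,0,0,0,0.003,0.02],
  ],
)

```text
clock: 27.6
position: [0.5738, 0.0683, 0.1445]
ee_rot: [0.707, 0.707, 0.012, 0.018]
ft_force: [0.1, 0.3, 0.2]
grip_width: 0.306
```

Request:
move_arm(
  moves=[
    [0,0,0,0,0,0.0005,0.02],
    [0,0,0,0,0,0.001,0.02],
    [0,0,0,0,0,0.0015,0.02],
    [0,0,0,0,0,0.002,0.02],
    [0,0,0,0,0,0.002,0.02],
  ],
)

```text
clock: 28.1
position: [0.5739, 0.0683, 0.1426]
ee_rot: [0.707, 0.707, 0.012, 0.018]
ft_force: [0.5, -0.6, 0.1]
grip_width: 0.309
```

Request:
move_arm(
  moves=[
    [0,0,0,0,0,0.0005,0.02],
    [0,0,0,0,0,0.001,0.02],
    [0,0,0,0,0,0.0015,0.02],
    [0,0,0,0,0,0.002,0.02],
    [0,0,0,0,0,0.002,0.02],
  ],
)

```text
clock: 28.6
position: [0.5739, 0.0682, 0.1405]
ee_rot: [0.707, 0.707, 0.012, 0.018]
ft_force: [-0.2, -0.0, -0.7]
grip_width: 0.305
```

Request:
move_arm(
  moves=[
    [0,0,0,0,0,0.0005,0.02],
    [0,0,0,0,0,0.001,0.02],
    [0,0,0,0,0,0.0015,0.02],
    [0,0,0,0,0,0.0015,0.02],
  ],
)

```text
clock: 29.0
position: [0.5741, 0.0683, 0.1396]
ee_rot: [0.707, 0.707, 0.012, 0.018]
ft_force: [-2.1, 0.4, 4.4]
grip_width: 0.305
```

Request:
move_arm(
  moves=[
    [0,0,0,0,0,0.0005,0.02],
    [0,0,0,0,0,0.001,0.02],
    [0,0,0,0,0,0.0015,0.02],
    [0,0,0,0,0,0.0015,0.02],
  ],
)

```text
clock: 29.4
position: [0.5744, 0.0683, 0.1394]
ee_rot: [0.707, 0.707, 0.013, 0.018]
ft_force: [-7.4, -0.2, 16.5]
grip_width: 0.301
```

Firm stop at TCP z 0.1394, where 0.1390 to 0.1400 was expected with the spigot fully in. Easing off, releasing, retreating.

Request:
move_arm(
  moves=[
    [0,0,0,0,0,-0.001,0.02],
    [0,0,0,0,0,-0.0016,0.02],
    [0,0,0,0,0,-0.0016,0.02],
    [0,0,0,0,0,-0.0016,0.045],
    [0,0,0,0,0,-0.0016,0.045],
    [0,0,0,0,0,-0.0016,0.045],
    [0,0,0,0,0,-0.01,0.045],
    [0,0,0,0,0,-0.03,0.045],
    [0,0,0,0,0,-0.06,0.045],
    [0,0,0,0,0,-0.065,0.045],
  ],
)

```text
clock: 30.4
position: [0.5729, 0.069, 0.2066]
ee_rot: [0.707, 0.707, 0.014, 0.019]
ft_force: [0.8, -0.2, 1.1]
grip_width: 0.53
```

```bash
python3 - <<'E'
from h import *
o=manip.get_obs();print(o['position'],o['ft_force'],o['grip_width'])
# a side-on look: tool yaw kept, hand set off in -x... compute candidates
for pos in ([.50,.25,.17],[.66,.20,.17]):
    print(togo(pos,down(np.pi/2)))
E
```

```text
[0.57285311 0.0689604  0.20655391] [ 0.76645658 -0.1882329   1.12688005] 0.5297352181769721
(array([ 2.74,  0.41, -0.01]), array([ 0.1813, -0.0745,  0.0317]))
(array([ 2.74,  0.41, -0.01]), array([0.1313, 0.0853, 0.0397]))
```

```bash
python3 - <<'E'
from h import *
r=R.from_rotvec([-30,0,0],degrees=True)*down(np.pi/2)
print(togo([.64,.15,.155],r))
E
```

```text
(array([  2.67, -29.58,  -0.73]), array([0.0814, 0.0646, 0.0541]))
```

Request:
move_arm(
  moves=[
    [0,0,0,0.04,0.032,0.0,0.045],
    [0,0,0,0.08,0.065,0.0,0.045],
    [2.7,-8,-0.7,0.08,0.065,0.01,0.045],
    [2.7,-16,-0.7,0.08,0.065,0.03,0.045],
    [2.7,-24,-0.7,0.08,0.065,0.045,0.045],
    [2.7,-29.5,-0.7,0.08,0.065,0.054,0.045],
    [2.7,-29.5,-0.7,0.08,0.065,0.054,0.045],
    [2.7,-29.5,-0.7,0.08,0.065,0.054,0.045],
  ],
)

```text
clock: 31.2
position: [0.6387, 0.1482, 0.1507]
ee_rot: [0.683, 0.684, -0.184, 0.181]
ft_force: [0.1, -1.4, 0.6]
grip_width: 0.524
```

```bash
python3 - <<'E'
from h import *
o=manip.get_obs();print(o['position'],o['ft_force'])
i,p=snap('wrist','w20')
H=TOP-.074*A
for h in(26,34,42,54,66,74): print(h,proj(p,H+A*h/1000).round(1))
u,v=proj(p,H+A*.05)[0]; u=int(u);v=int(v); print(u,v)
c=i[max(0,v-75):v+75,max(0,u-95):u+95]
c=np.clip(c*1.3,0,255).astype(np.uint8)
cv2.imwrite('pics/w20c.png',cv2.resize(c,None,fx=4,fy=4,interpolation=cv2.INTER_CUBIC))
E
```

```text
[0.63866374 0.1482377  0.15068947] [ 0.14443926 -1.35687561  0.64508797]
26 [[244.3 122. ]]
34 [[235.7 121.5]]
42 [[226.5 120.9]]
54 [[211.5 120. ]]
66 [[194.8 118.9]]
74 [[182.5 118.2]]
216 120
```

View pics/w20c.png

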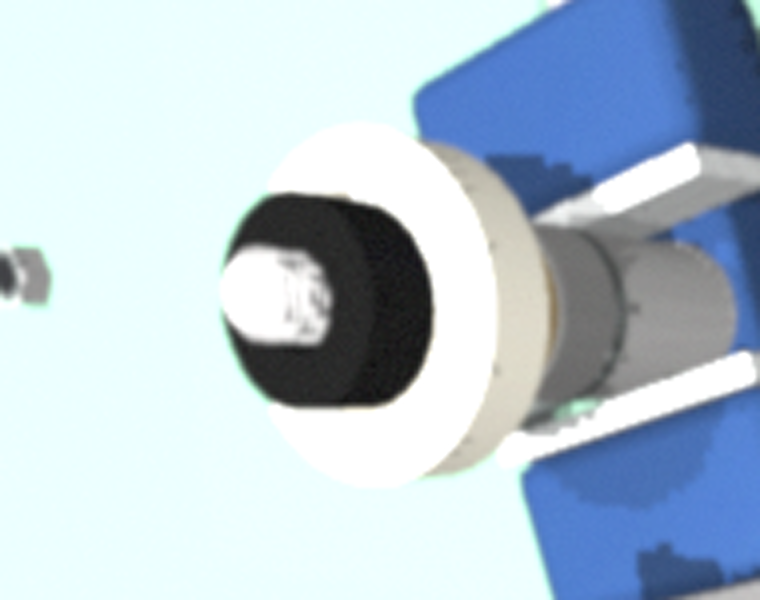

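Crop: the black collar sits flat on the wheel with no gap. Its top face is centred at (298,301), against (295,296) predicted for home. The wheel lies flat with the brass and hub below it, and the shaft end protrudes. Handing in.

```bash
python3 -c "
from workcell import manip
print(manip.get_obs()['clock']); print(manip.hand_in())"
```

```text
31.25
the job is handed in; nothing more can be done
None
```

The arbor is built up in the order asked: brass spacer, felt wheel, then the bush with its spigot in the wheel's bore. I handed it in at 31.25 s, with the gripper clear of everything.

- **Lean:** the wrist camera showed the arbor leaning about 0.045 rad, mostly towards the robot. I leaned the tool to match before lowering each part.
- **Easing down:** each part slid on with almost no force. I then pressed each one home and let go: about 18 N for the spacer, 15 N for the wheel and 16 N for the bush.
- **Heights:** the bush stopped at TCP z 0.1394, where 0.139–0.140 was expected for home.
- **Last look:** the collar lay flat on the wheel, within about 1–2 px of where a seated bush should appear. The wheel hid most of the spacer in that view. That the spacer is seated rests on its own contact height and on the wheel and bush stopping where they should.
- **What did not go to plan:** the spacer slipped about 4 mm in the fingers during a quick lift, and the bush may have slipped or shifted 1–2 mm. I allowed for both when placing them. Each press also read about 7–9 N sideways; I took that as the arm giving a little, but did not check it.

I touched none of the bystanders, though I took no final wide picture to confirm they had not moved.

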